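# Move the drained cups to the wooden rack in reverse order

### The job

The four small pieces on the grey draining rack are dry: move them to the wooden rack in reverse order, so that the one now farthest from the robot stands on the cork round nearest the robot, the next one on the second round, and so on to the nearest one, which goes on the farthest round. Stand every piece upright and centred on its own cork round. Set the pieces down gently: do not drop them or tip any of them over.

Things in the scene. Friction and masses are not known exactly. Their poses are not given: they have to be found in the camera images.
- ramekin_center (a point): White ceramic ramekin, round and open at the top, 62 mm across at the rim, 58 mm at the base, 45 mm high, about 140 g. Loose, stands upright on its base on its black rest, up to 4 mm off its centre and at any yaw; its z axis points up. Take it across the row, with the fingers on the row's open sides: the neighbour's centre is 78 mm away along the row. This point: on its axis, half-way up, 22.5 mm above its base.
- espresso_cup_center (a point): Blue glass espresso cup without a handle, round, open at the top, 56 mm across at the rim, 52 mm at the base, 58 mm high, about 110 g. Loose, stands upright on its base on its black rest, up to 4 mm off its centre and at any yaw; its z axis points up. Take it across the row, with the fingers on the row's open sides: the neighbour's centre is 78 mm away along the row. This point: on its axis, half-way up, 29 mm above its base.
- tumbler_center (a point): Green glass tumbler, a straight round cylinder open at the top, 48 mm across, 62 mm high, about 120 g. Loose, stands upright on its base on its black rest, up to 4 mm off its centre and at any yaw; its z axis points up. Take it across the row, with the fingers on the row's open sides: the neighbour's centre is 78 mm away along the row. This point: on its axis, half-way up, 31 mm above its base.
- egg_cup_center (a point): Orange egg cup: 44 mm foot, 28 mm waist up to 15 mm high, then an open bowl, 42 to 46 mm across, from 15 to 55 mm above its base; about 80 g. Loose, stands upright on its base on its black rest, up to 4 mm off its centre and at any yaw; its z axis points up. Take it across the row, with the fingers on the row's open sides: the neighbour's centre is 78 mm away along the row. This point: on its axis, half-way up, 27.5 mm above its base.
- rest_ramekin: Black rubber round, 68 mm across, 3 mm thick, fixed on the grey rack's deck (its top is 17 mm above the drainer). The ramekin stands on it at the start, so it keeps marking that piece's first place in the row. Origin: centre of its underside.
- rest_espresso_cup: Black rubber round, 68 mm across, 3 mm thick, fixed on the grey rack's deck (its top is 17 mm above the drainer). The espresso cup stands on it at the start, so it keeps marking that piece's first place in the row. Origin: centre of its underside.
- rest_tumbler: Black rubber round, 68 mm across, 3 mm thick, fixed on the grey rack's deck (its top is 17 mm above the drainer). The tumbler stands on it at the start, so it keeps marking that piece's first place in the row. Origin: centre of its underside.
- rest_egg_cup: Black rubber round, 68 mm across, 3 mm thick, fixed on the grey rack's deck (its top is 17 mm above the drainer). The egg cup stands on it at the start, so it keeps marking that piece's first place in the row. Origin: centre of its underside.
- grey_rack: Fixed grey plastic draining rack with dark drain slots, 345 x 120 mm, flat deck 14 mm above the drainer, a hoop at each end up to 38 mm high. Origin: centre of its underside; its x axis runs along the row of four, away from the robot; the rests are centred at x = -117, -39, 39 and 117 mm, y = 0, which piece is on which varies; both racks stand left and right of the middle on the drainer, either way round, turned up to 0.2 rad.
- wood_rack: Fixed pale wooden rack, 345 x 120 mm, flat deck 14 mm above the drainer, a low bar at each end up to 34 mm high, and four flat dark brown cork rounds 68 mm across let in flush with the deck: the places to fill. Origin: centre of its underside; its x axis runs along the row, away from the robot; the rounds are centred at x = -117, -39, 39 and 117 mm, y = 0; both racks stand left and right of the middle on the drainer, either way round, turned up to 0.2 rad.

How it is judged:
By the outcome, as a careful person would: the job done as asked, in the order asked, and still so for the second after the job is handed in, with the robot touching nothing.
It also fails if it takes over 99 s, if anything falls off the work surface, if the arm or the gripper's body presses on something with over 40 N, if the wrist force passes 120 N, or if a joint passes its speed limit or range.

### The arm

A 7-joint arm with a two-finger parallel gripper is mounted at the origin on the work surface. World frame = base frame: x ahead of the robot, y to its left, z up, the work surface at z = 0. Lengths are in mm, angles in rad, forces in N, time in s.
With the tool pointing down it reaches from about 375 to 925 mm from the base axis. Payload 3.1 kg.
Tool frame: the origin (TCP) lies midway between the tips of the shut fingers; the grasp point (between the pads) lies 19 mm behind it (ctrl.hold_point_z is the distance from the TCP to the grasp point, in mm); z points along the fingers, y is the line along which they close (so a half turn about z gives the same grasp; the last joint's range is limited). The gripper opens to 85 mm and grips with 20 to 120 N. Pads are 22 mm wide; open, the fingers measure 114 mm over their backs; the gripper's body (76 mm by 85 mm) begins 54 mm behind the grasp point. The pads swing forward as they close: fully open they stand 13 mm farther back than shut.
Start: joints at [-1.198, 0.383, 0.044, 1.598, -0.018, 1.161, -0.05], TCP at [294.819, 579.297, 231.269] pointing down, gripper open.
Joint ranges: [-2.61, 2.61], [-0.41, 2.15], [-1.48, 1.57], [0, 2.5], [-1.57, 4.71], [0.05, 1.97], [-2.85, 2.85]. Speed limits (rad/s): [2.79, 2.79, 3.14, 3.14, 3.14, 3.14, 3.14].

### API

Orientations are given as a rotation vector (axis times angle).
In Python, from rig import ctrl gives the robot as it stands.
- The arm moves only by the tool drive_tool, never from a script. Its argument "commands" is text: rows parted by semicolons, each of 6 numbers parted by spaces: the shift along the tool's x, y, z in m, then the turn, a rotation vector about the tool's x, y, z in degrees. A call has 1 to 12 rows; each row is the pose to reach, as a shift and turn from the pose commanded when the call began, along the tool's axes at that moment; what a row does not reach only later rows make up. A row lasts 1/8 s, in which the tool goes at most 62.5 mm and 10.7 degrees, less where a joint would pass 70% of its speed; a pose out of reach is approached as far as the arm can. A call with a gripper value outside its range is refused whole. "fingers" is the gripper command: -1 is fully open, 1 is shut, values between are in proportion, set as the call begins (left out, the last holds). The fingers move at their own pace and stop on an object; "grip_force" is the grip in N (left out, the last holds). Time passes only in rows, so rows that repeat a pose let the fingers close. It gives the time, the measured TCP pose, the force, the opening and the grip force at its end, in the units of the state.
- ctrl.read_state(): the state, without advancing time (a new reading comes with each control period).
- ctrl.camera(name): name is "side" or "top"; returns the picture (400x640x3 uint8, blue, green, red); there is no depth.
- ctrl.get_calibration(name): a dict with "K" (3x3 intrinsics, pixels), "eye" and "orientation" of the camera in the world. Camera axes: x right, y up, looking along -z (the intrinsics and any distortion apply to the point x, -y, -z); pixel columns grow to the right and rows downward; lengths in mm; the calibration is good to about 2 mm. A picture is of the moment at which its call begins. get_calibration takes no time and is no camera call.
- ctrl.finish_job(): hands the job in; it is judged then, once.
The state is a dict: "time": time; "joint_pos": joint angles; "joint_velocities": joint speeds; "tau": joint torques, N m; "tool_pos": TCP position; "orientation": TCP orientation; "ft_force": force on the tool from outside, world axes, zero at the start; "ft_torque": the same for the moment, N m; "finger_gap": finger opening in mm; "grip_force": force on a finger pad.
Only numpy, scipy, OpenCV 4.12 (cv2) and the standard library are available. Lean on these libraries where they do the work, as an engineer would, in place of code of your own. Each camera call takes 0.05 s, during which the arm holds its last target. There are 200 camera calls.

## Working session

There is one attempt and no reset: what is moved stays moved. The work goes in short steps, Python scripts to look and compute and a tool call to move; the robot and the scene stay as the last step left them, time stands still between calls to the robot, and variables do not carry over. Pictures are saved under pics/ and viewed, at most 14 in all, crops included, and the job is handed in when it is done.

Besides the shell and the picture viewer there is one more tool, called after ">>>" as name(argument=value, ...), one argument or row to a line, values as JSON. drive_tool: Moves the arm, as the interface text tells. Its arguments: {"type":"object","properties":{"commands":{"type":"string"},"fingers":{"type":"number"},"grip_force":{"type":"number"}},"required":["commands"]}

```bash
ls; mkdir -p pics
python3 - <<'E'
from rig import ctrl
import cv2
s=ctrl.read_state();print(s, ctrl.hold_point_z)
for n in("top","side"):
    cv2.imwrite(f"pics/{n}0.png",ctrl.camera(n));print(ctrl.get_calibration(n))
E
```

```text
pics
{'time': 0.0, 'joint_pos': array([-1.19778469,  0.38385216,  0.04382977,  1.59959611, -0.01792457,
        1.1611907 , -0.04985194]), 'joint_velocities': array([ 0.00231567,  0.00026552, -0.00057637,  0.00021989, -0.00010623,
        0.00045825,  0.00143688]), 'tau': array([ 8.22606580e-06, -4.33451378e+01,  1.02417357e+00, -2.49515963e+01,
        1.03782551e-02,  1.10722173e-02, -2.48536807e-06]), 'tool_pos': array([294.4114666 , 578.43311053, 229.86574739]), 'orientation': array([-0.73243423, -3.05450018,  0.00409277]), 'ft_force': array([ 0.17733262, -0.4099634 ,  0.49942106]), 'ft_torque': array([ 0.01101295, -0.00710156, -0.04286226]), 'grip_force': 0.0, 'finger_gap': 85.68320963078679} 18.700000000000003
{'K': array([[395.51895345,   0.        , 318.70713759],
       [  0.        , 395.51895345, 196.30911064],
       [  0.        ,   0.        ,   1.        ]]), 'eye': array([483.58397385,   3.3151951 , 721.52204458]), 'orientation': array([ 0.04736101, -0.11127677, -1.53846959])}
{'K': array([[426.7082615 ,   0.        , 317.90941645],
       [  0.        , 426.7082615 , 206.18423155],
       [  0.        ,   0.        ,   1.        ]]), 'eye': array([297.91509817, 447.48731058, 451.8407851 ]), 'orientation': array([ 0.30383091, -1.24370434, -2.42894855])}
```

View pics/top0.png

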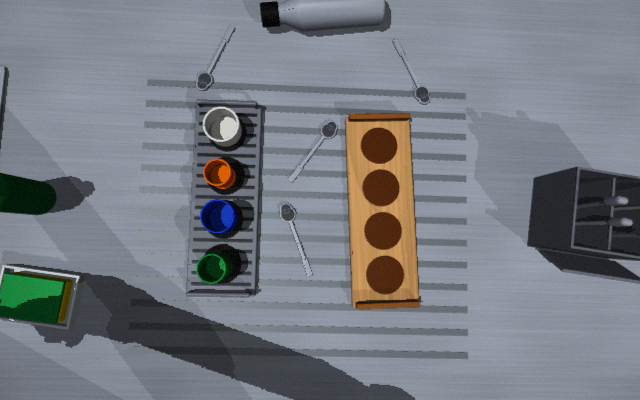

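View pics/side0.png

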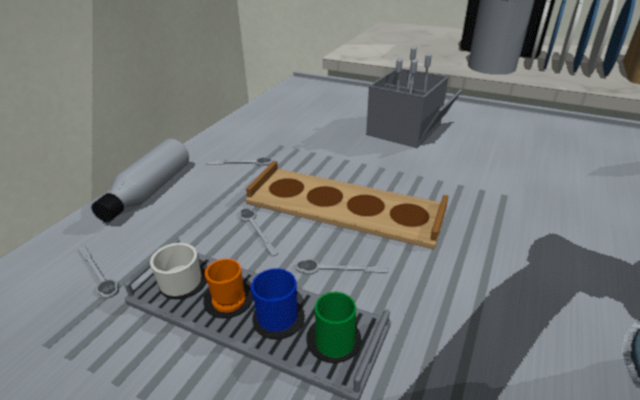

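Top view: up is away from the robot. The grey rack is on the left, far to near: white ramekin (222,127), orange egg cup (222,174), blue cup (220,216), green tumbler (214,266). The corks run from (379,145) far to (385,274) near. The side view shows all four upright, with the paths clear apart from low spoons.

```bash
cat > h.py <<'E'
import numpy as np, cv2
from rig import ctrl
from scipy.spatial.transform import Rotation as Ro
from scipy.optimize import least_squares
C={n:ctrl.get_calibration(n) for n in("top","side")}
def proj(n,P):
    c=C[n];p=Ro.from_rotvec(c["orientation"]).inv().apply(np.atleast_2d(P)-c["eye"])
    return np.c_[p[:,0]/-p[:,2]*c["K"][0,0]+c["K"][0,2],-p[:,1]/-p[:,2]*c["K"][1,1]+c["K"][1,2]]
t=np.linspace(0,2*np.pi,48,endpoint=False)
def circ(x,y,z,d):return np.c_[x+d/2*np.cos(t),y+d/2*np.sin(t),0*t+z]
PROF={"ram":[(0,58),(45,62)],"cup":[(0,52),(58,56)],"tum":[(0,48),(62,48)],"egg":[(15,42),(55,46)]}
def moments(m):
    M=cv2.moments(m,True);return np.array([M["m10"]/M["m00"],M["m01"]/M["m00"]]),M["m00"]
def hull(n,k,x,y,zb):
    return cv2.convexHull(proj(n,np.vstack([circ(x,y,zb+h,d) for h,d in PROF[k]])).astype(np.float32))
def blob(mask,near,r=40):
    k,l,s,c=cv2.connectedComponentsWithStats(mask.astype(np.uint8))
    ok=[i for i in range(1,k) if s[i,4]>80 and np.hypot(*(c[i]-near))<r]
    i=max(ok,key=lambda i:s[i,4]); m=(l==i).astype(np.uint8)
    cs,_=cv2.findContours(m,cv2.RETR_EXTERNAL,cv2.CHAIN_APPROX_NONE)
    return cv2.convexHull(max(cs,key=cv2.contourArea))
def masks(im):
    h=cv2.cvtColor(im,cv2.COLOR_BGR2HSV).astype(int);H,S,V=h[...,0],h[...,1],h[...,2]
    return {"egg":(H<14)&(S>190)&(V>75),"cup":(H>105)&(H<130)&(S>150)&(V>50),"tum":(H>45)&(H<80)&(S>150)&(V>35),
            "ram":(S<45)&(V>125)&(H>=0),"cork":(H<20)&(S>100)&(V<110)}
def hc(h):
    M=cv2.moments(h);return np.array([M["m10"]/M["m00"],M["m01"]/M["m00"]])
E
cat > m.py <<'E'
from h import *
im={n:cv2.imread(f"pics/{n}0.png") for n in C};mk={n:masks(im[n]) for n in C}
g={"top":[(385,274),(383,231),(381,188),(379,145)],"side":[(409,215),(365,205),(324,196),(286,188)]}
ob={n:[hc(blob(mk[n]["cork"],p,12)) for p in g[n]] for n in C}
for n in C:print(n,np.round(ob[n],1).tolist())
def cp(v,n):
    x,y,a,z=v
    return np.array([hc(proj(n,circ(x+u*np.cos(a),y+u*np.sin(a),z,68)).astype(np.float32)) for u in(-117,-39,39,117)])
f=lambda v:np.concatenate([(cp(v,n)-ob[n]).ravel() for n in C])
r=least_squares(f,[500,-110,0,14],x_scale=[100,100,.1,10],diff_step=1e-4);print("wood",r.x.round(3),"res",f(r.x).round(1))
x,y,a,z=r.x
print([(round(x+u*np.cos(a),1),round(y+u*np.sin(a),1)) for u in(-117,-39,39,117)])
g={"ram":[(222,127),(176,268)],"egg":[(222,174),(226,284)],"cup":[(220,216),(275,300)],"tum":[(214,266),(335,325)]}
vis={n:im[n].copy() for n in C}
for k in g:
    o={n:blob(mk[n][k],g[k][i],15) for i,n in enumerate(C)}
    for Z in(z+3,None):
        def f(v):
            zz=Z if Z is not None else v[2];return np.concatenate([(cv2.boundingRect(np.int32(o[n])) and hc(hull(n,k,v[0],v[1],zz))-hc(o[n])) for n in C])
        r=least_squares(f,[500,170]+([17] if Z is None else []),diff_step=1e-4);print(k,r.x.round(1),f(r.x).round(1))
    areas=[(cv2.contourArea(hull(n,k,*r.x)),cv2.contourArea(o[n])) for n in C];print(np.round(areas))
    for n in C:cv2.polylines(vis[n],[o[n]],1,(255,255,0),1);cv2.polylines(vis[n],[np.int32(hull(n,k,*r.x).round())],1,(255,0,255),1)
cv2.imwrite("pics/v.png",np.vstack([cv2.resize(vis["top"][90:300,180:280],None,fx=2.8,fy=2.8),]) )
a=cv2.resize(vis["top"][90:300,170:290],None,fx=2.8,fy=2.8);b=cv2.resize(vis["side"][220:400,110:380],(440,293))
cv2.imwrite("pics/v.png",np.hstack([a,np.vstack([b,np.zeros((a.shape[0]-293,440,3),np.uint8)])]))
E
python3 m.py
```

```text
top [[384.6, 274.6], [382.5, 230.4], [380.5, 187.4], [378.6, 145.1]]
side [[409.2, 214.7], [365.2, 205.0], [324.4, 196.0], [286.2, 187.5]]
wood [ 5.37025e+02 -1.39228e+02  5.90000e-02  1.23720e+01] res [ 0.   0.   0.1  0.3  0.1  0.2  0.   0.4 -0.4 -0.  -0.1 -0.  -0.2 -0.1
 -0.3 -0. ]
[(np.float64(420.2), np.float64(-146.2)), (np.float64(498.1), np.float64(-141.5)), (np.float64(576.0), np.float64(-136.9)), (np.float64(653.8), np.float64(-132.3))]Traceback (most recent call last):
  File "m.py", line 16, in <module>
    o={n:blob(mk[n][k],g[k][i],15) for i,n in enumerate(C)}
         ~~~~^^^^^^^^^^^^^^^^^^^^^
  File "h.py", line 19, in blob
    i=max(ok,key=lambda i:s[i,4]); m=(l==i).astype(np.uint8)
ValueError: max() iterable argument is empty
```

Run:
```python
import cv2
a=cv2.imread("pics/top0.png");b=cv2.imread("pics/side0.png")
print([a[127,x].tolist() for x in range(196,252,4)]);print([b[275,x].tolist() for x in range(140,212,5)])
```

```text
[[123, 112, 107], [126, 117, 114], [206, 209, 210], [68, 69, 68], [83, 82, 84], [78, 84, 82], [186, 191, 193], [202, 209, 208], [201, 207, 209], [202, 208, 208], [194, 197, 197], [66, 66, 69], [9, 9, 3], [55, 50, 47]]
[[86, 82, 77], [160, 154, 147], [84, 79, 75], [112, 117, 115], [124, 132, 129], [128, 133, 131], [129, 133, 132], [124, 129, 129], [124, 130, 128], [120, 127, 123], [116, 120, 120], [103, 107, 106], [79, 81, 80], [0, 73, 154], [0, 49, 106]]
```

```bash
python3 - <<'E'
s=open('h.py').read()
s=s.replace('"ram":(S<45)&(V>125)&(H>=0)','"ram":cv2.morphologyEx(((S<45)&(V>58)&(cv2.blur(im,(3,3)).astype(int)[...,2]-cv2.blur(im,(3,3))[...,0]>=0)).astype(np.uint8),cv2.MORPH_OPEN,np.ones((3,3)))')
s=s.replace("cv2.connectedComponentsWithStats(mask.astype(np.uint8))","cv2.connectedComponentsWithStats(cv2.morphologyEx(mask.astype(np.uint8),cv2.MORPH_CLOSE,np.ones((3,3))))")
open('h.py','w').write(s)
E
python3 m.py|tail -n +4
```

```text
-0.3 -0. ]
[(np.float64(420.2), np.float64(-146.2)), (np.float64(498.1), np.float64(-141.5)), (np.float64(576.0), np.float64(-136.9)), (np.float64(653.8), np.float64(-132.3))]
ram [669.  147.3] [-0.4  0.3 -0.1 -0.6]
ram [669.9 146.9  13.6] [ 0.1  0.2 -0.1 -0. ]
[[1216. 1102.]
 [2127. 2085.]]
egg [571.6 148.1] [-1.9  7.5 -4.7 -6.1]
egg [577.3 143.9  -1.4] [ 2.9  5.6 -4.7 -0.6]
[[ 658.  696.]
 [1371.  265.]]
cup [512.5 143.3] [-0.   0.2 -0.2 -0.1]
cup [512.6 143.2  15. ] [ 0.1  0.2 -0.2 -0. ]
[[1060.  994.]
 [2478. 2378.]]
tum [427.5 148.4] [ 0.7 -0.3 -0.   0.7]
tum [427.2 149.1  17.6] [-0. -0.  0.  0.]
[[ 933.  746.]
 [2492. 2301.]]
```

View pics/v.png

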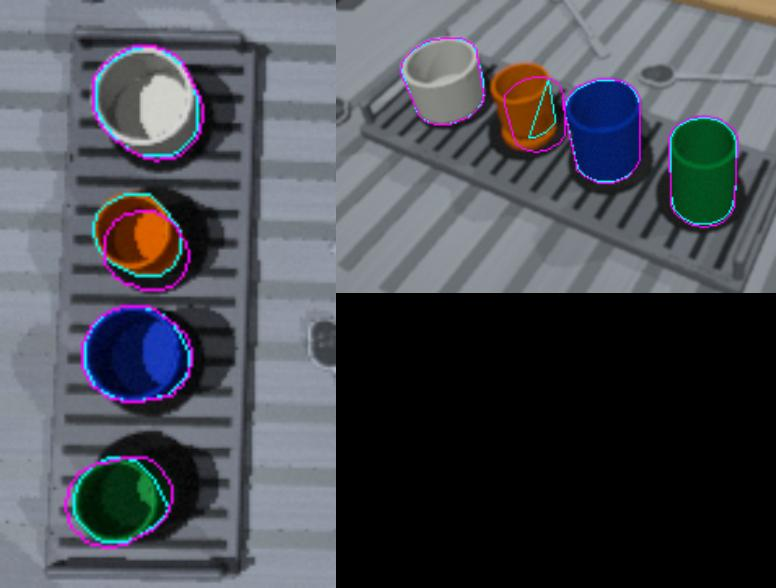

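The ramekin, cup and tumbler fits overlay their silhouettes well. The egg cup's hue mask is too tight, so I'll widen it and redo that fit.

```bash
sed -i 's/(H<14)&(S>190)&(V>75)/(H<20)\&(S>170)\&(V>25)/; s/"egg":\[(15,42)/"egg":[(0,44),(4,44),(15,42)/' h.py; python3 m.py|grep -A3 egg
python3 - <<'E'
from h import *
im=cv2.imread('pics/top0.png')
E
```

```text
egg [585.3 147.5] [-0.4  0.3 -0.1 -0.5]
egg [585.9 147.1  13.7] [ 0.   0.1 -0.1 -0. ]
[[ 760.  740.]
 [1726. 1700.]]
cup [512.5 143.3] [-0.   0.2 -0.2 -0.1]
```

>>> drive_tool(
  commands="0 0 0 0 0 -9; 0 0 0 0 0 -18; 0 0 0 0 0 -26.96; 0 0 0 0 0 -26.96; 0 0 0 0 0 -26.96",
  fingers=-1,
  grip_force=40,
)

```text
time: 0.72
tool_pos: [294.8, 579.0, 230.8]
orientation: [-0.004, -3.141, 0.001]
ft_force: [-0.3, 0.8, 0.3]
finger_gap: 85.3
grip_force: 0.0
```

>>> drive_tool(
  commands="-0.06 -0.07 0 0 0 0; -0.1 -0.11 0 0 0 0; -0.137 -0.158 0 0 0 0; -0.173 -0.2 0 0 0 0; -0.21 -0.243 0.02 0 0 0; -0.246 -0.285 0.04 0 0 0; -0.283 -0.327 0.06 0 0 0; -0.32 -0.369 0.08 0 0 0; -0.356 -0.411 0.1 0 0 0; -0.374 -0.432 0.1 0 0 0; -0.374 -0.432 0.1 0 0 0; -0.374 -0.432 0.1 0 0 0",
)

```text
time: 2.22
tool_pos: [667.9, 149.6, 131.3]
orientation: [0.002, -3.141, -0.003]
ft_force: [-0.1, 0.8, -0.1]
finger_gap: 85.2
grip_force: 0.0
```

>>> drive_tool(
  commands="0 0 0.03 0 0 0; 0 0 0.06 0 0 0; 0 0 0.085 0 0 0; 0 0 0.1 0 0 0; 0 0 0.108 0 0 0; 0 0 0.108 0 0 0; 0 0 0.108 0 0 0",
)

```text
time: 3.1
tool_pos: [669.7, 147.5, 24.5]
orientation: [0.0, 3.14, 0.001]
ft_force: [-0.2, 0.0, -0.2]
finger_gap: 85.6
grip_force: 0.0
```

Run:
```python
from h import *
i=ctrl.camera("top");j=ctrl.camera("side")
a=cv2.resize(i[80:300,160:290],(355,600));b=cv2.resize(j[200:380,100:300],(440,396))
cv2.imwrite("pics/c1.png",np.hstack([a,np.vstack([b,np.zeros((204,440,3),np.uint8)])]))
s=ctrl.read_state();print(s["tool_pos"],s["ft_force"],s["joint_pos"])
```

```text
[669.73066182 147.28424244  24.49677856] [ 0.0489991  -0.39479717 -0.64607578] [-0.39680363  0.67669251  0.16272464  1.63438765 -0.13665284  0.83949132
  1.39220561]
```

View pics/c1.png

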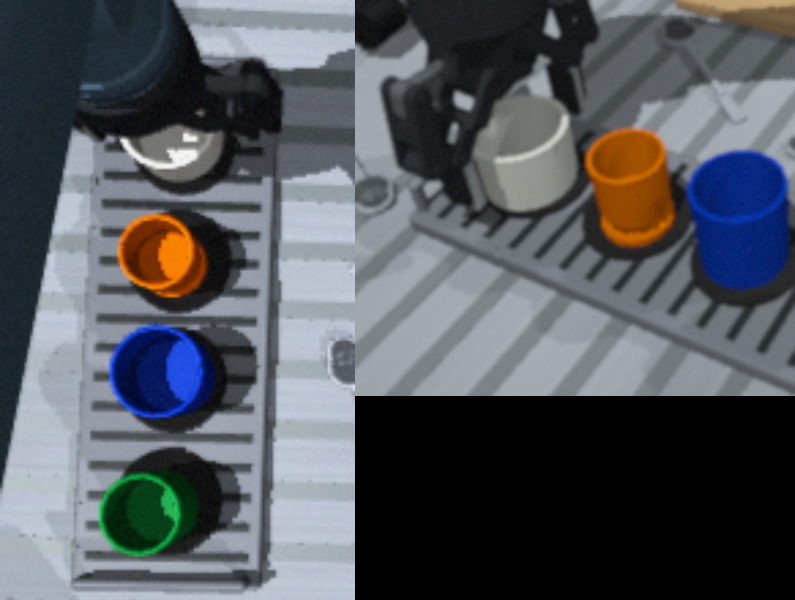

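Run:
```python
from h import *
P=[(669.7,y,z) for y in(190,105) for z in(37,57)]
print((proj("side",P)-[100,200])*2.2)
```

```text
[[119.68915195 197.29362079]
 [111.64515204 173.5149618 ]
 [211.06257101 111.76116882]
 [205.56134936  88.75678234]]
```

The fingers straddle the ramekin: the near tip, at crop (465,190), agrees with the projected (475,197). I'll close on it.

>>> drive_tool(
  commands="0 0 0 0 0 0; 0 0 0 0 0 0; 0 0 0 0 0 0; 0 0 0 0 0 0; 0 0 0 0 0 0; 0 0 0 0 0 0; 0 0 0 0 0 0; 0 0 0 0 0 0",
  fingers=1,
  grip_force=40,
)

```text
time: 4.2
tool_pos: [669.5, 147.3, 24.3]
orientation: [0.001, 3.14, 0.001]
ft_force: [-1.0, 0.4, 5.7]
finger_gap: 60.5
grip_force: 43.6
```

>>> drive_tool(
  commands="0 0 -0.015 0 0 0; 0 0 -0.05 0 0 0; 0 0 -0.09 0 0 0; 0.01 -0.012 -0.107 0 0 0; 0.04 -0.048 -0.107 0 0 0; 0.075 -0.088 -0.107 0 0 0; 0.112 -0.132 -0.107 0 0 0; 0.149 -0.176 -0.107 0 0 0; 0.186 -0.22 -0.107 0 0 0; 0.22 -0.26 -0.107 0 0 0; 0.242 -0.285 -0.107 0 0 0; 0.2486 -0.2935 -0.107 0 0 0",
)

```text
time: 5.7
tool_pos: [417.6, -147.8, 130.1]
orientation: [-0.007, -3.14, -0.001]
ft_force: [-0.3, 1.1, -1.8]
finger_gap: 60.1
grip_force: 43.8
```

>>> drive_tool(
  commands="0 0 0.02 0 0 0; 0 0 0.055 0 0 0; 0 0 0.085 0 0 0; 0 0 0.1 0 0 0; 0 0 0.106 0 0 0; 0 0 0.109 0 0 0; 0 0 0.109 0 0 0; 0 0 0.109 0 0 0",
)

```text
time: 6.7
tool_pos: [420.8, -146.4, 22.0]
orientation: [0.001, 3.14, -0.0]
ft_force: [0.5, 0.1, -1.6]
finger_gap: 60.1
grip_force: 43.8
```

Run:
```python
from h import *
i=ctrl.camera("top");j=ctrl.camera("side")
a=cv2.resize(i[100:310,340:430],(257,600));b=cv2.resize(j[150:270,340:480],(540,463))
cv2.imwrite("pics/c2.png",np.hstack([a,np.vstack([b,np.zeros((137,540,3),np.uint8)])]))
s=ctrl.read_state();print(s["tool_pos"],s["ft_force"],s["joint_pos"])
```

```text
[ 420.5676401  -146.35738634   21.82014808] [-0.00497777 -0.83207808 -0.60426771] [-0.02639596  0.34043751  0.29635341  2.22939229 -0.17613942  0.59149873
  1.97085126]
```

View pics/c2.png

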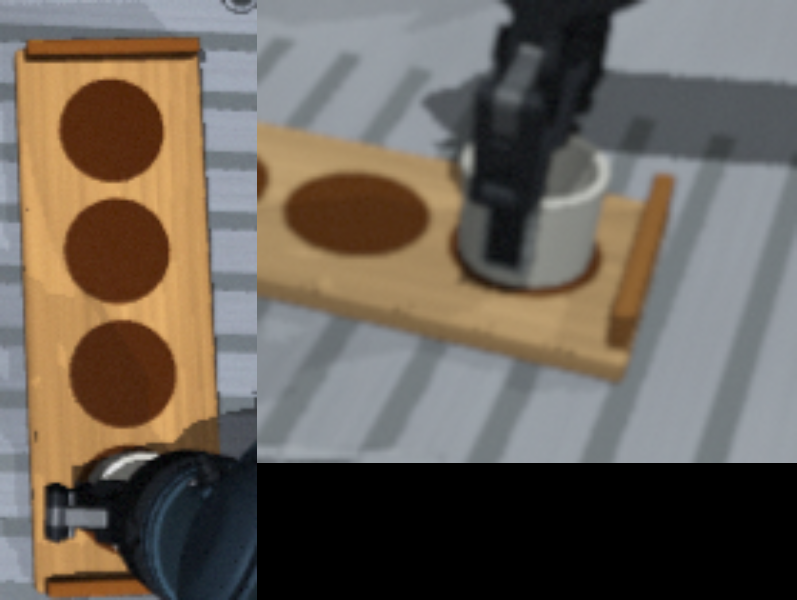

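The ramekin is centred over the near cork and just above it. I'll ease it down onto the cork.

>>> drive_tool(
  commands="0 0 0.0005 0 0 0; 0 0 0.001 0 0 0; 0 0 0.001 0 0 0; 0 0 0.001 0 0 0",
)

```text
time: 7.3
tool_pos: [420.4, -146.3, 21.1]
orientation: [0.0, 3.141, 0.001]
ft_force: [-1.7, 1.0, 6.5]
finger_gap: 60.6
grip_force: 44.3
```

>>> drive_tool(
  commands="0 0 0 0 0 0; 0 0 0 0 0 0; 0 0 0 0 0 0; 0 0 0 0 0 0; 0 0 0 0 0 0; 0 0 0 0 0 0",
  fingers=-1,
)

```text
time: 8.05
tool_pos: [420.1, -146.2, 20.3]
orientation: [-0.0, -3.142, 0.0]
ft_force: [-0.3, -0.4, 0.1]
finger_gap: 85.4
grip_force: 0.0
```

>>> drive_tool(
  commands="0 0 -0.025 0 0 0; 0 0 -0.07 0 0 0; 0 0 -0.11 0 0 0; -0.01 0.018 -0.11 0 0 0; -0.03 0.053 -0.11 0 0 0; -0.057 0.1 -0.11 0 0 0; -0.084 0.15 -0.11 0 0 0; -0.112 0.2 -0.11 0 0 0; -0.139 0.247 -0.11 0 0 0; -0.158 0.28 -0.11 0 0 0; -0.1653 0.2935 -0.11 0 0 0; -0.1653 0.2935 -0.11 0 0 0",
)

```text
time: 9.55
tool_pos: [585.1, 147.4, 129.9]
orientation: [0.002, -3.141, 0.001]
ft_force: [0.3, -0.8, 0.7]
finger_gap: 85.1
grip_force: 0.0
```

```bash
cat > chk.py <<'E'
from h import *
import sys
k=sys.argv[1]; tx,ty=map(float,sys.argv[2:4]); o={}
for n in C:
    im=ctrl.camera(n); cv2.imwrite(f"pics/chk_{k}_{n}.png",im)
    try:o[n]=blob(masks(im)[k],hc(hull(n,k,tx,ty,12.4)),12)
    except ValueError:print("no",n)
def f(v):return np.concatenate([hc(hull(n,k,v[0],v[1],12.4))-hc(o[n]) for n in o])
r=least_squares(f,[tx,ty],diff_step=1e-4);print(k,"off",(r.x-[tx,ty]).round(1),"res",r.fun.round(1),[(round(cv2.contourArea(o[n])),round(cv2.contourArea(hull(n,k,*r.x,12.4)))) for n in o])
E
python3 chk.py ram 420.2 -146.2
```

```text
ram off [-0.1  0.1] res [-0.4  0.3 -0.1 -0.7] [(1105, 1196), (1280, 1379)]
```

The ramekin is within 0.1 mm of its cork centre. Next is the egg cup.

>>> drive_tool(
  commands="0 0 0.03 0 0 0; 0 0 0.06 0 0 0; 0 0 0.085 0 0 0; 0 0 0.096 0 0 0; 0 0 0.1 0 0 0; 0 0 0.1 0 0 0",
)

```text
time: 10.4
tool_pos: [585.9, 146.8, 31.0]
orientation: [0.002, 3.141, 0.0]
ft_force: [-0.6, 0.3, 0.7]
finger_gap: 85.4
grip_force: 0.0
```

>>> drive_tool(
  commands="0 0 0 0 0 0; 0 0 0 0 0 0; 0 0 0 0 0 0; 0 0 0 0 0 0; 0 0 0 0 0 0; 0 0 0 0 0 0; 0 0 0 0 0 0; 0 0 0 0 0 0",
  fingers=1,
  grip_force=30,
)

```text
time: 11.4
tool_pos: [586.1, 147.4, 31.2]
orientation: [0.0, 3.14, 0.001]
ft_force: [-1.0, -0.3, 6.2]
finger_gap: 44.7
grip_force: 30.2
```

>>> drive_tool(
  commands="0 0 -0.015 0 0 0; 0 0 -0.05 0 0 0; 0 0 -0.09 0 0 0; 0.002 -0.008 -0.1 0 0 0; 0.012 -0.04 -0.1 0 0 0; 0.027 -0.09 -0.1 0 0 0; 0.042 -0.14 -0.1 0 0 0; 0.057 -0.19 -0.1 0 0 0; 0.072 -0.239 -0.1 0 0 0; 0.083 -0.275 -0.1 0 0 0; 0.0874 -0.2888 -0.1 0 0 0; 0.0874 -0.2888 -0.1 0 0 0",
)

```text
time: 12.9
tool_pos: [497.2, -141.9, 129.7]
orientation: [-0.003, -3.14, -0.001]
ft_force: [0.0, 0.0, -0.6]
finger_gap: 44.6
grip_force: 30.9
```

>>> drive_tool(
  commands="0 0 0.02 0 0 0; 0 0 0.055 0 0 0; 0 0 0.085 0 0 0; 0 0 0.096 0 0 0; 0 0 0.1 0 0 0; 0 0 0.102 0 0 0; 0 0 0.102 0 0 0; 0 0 0.1025 0 0 0; 0 0 0.103 0 0 0; 0 0 0.103 0 0 0; 0 0 0.103 0 0 0",
)

```text
time: 14.28
tool_pos: [498.6, -141.8, 28.2]
orientation: [0.001, 3.14, -0.0]
ft_force: [-0.9, 0.2, 5.6]
finger_gap: 44.8
grip_force: 30.9
```

>>> drive_tool(
  commands="0 0 0 0 0 0; 0 0 0 0 0 0; 0 0 0 0 0 0; 0 0 0 0 0 0; 0 0 0 0 0 0; 0 0 0 0 0 0",
  fingers=-1,
)

```text
time: 15.02
tool_pos: [498.0, -141.5, 27.2]
orientation: [-0.0, -3.142, 0.0]
ft_force: [-0.6, 0.1, -0.1]
finger_gap: 85.4
grip_force: 0.0
```

>>> drive_tool(
  commands="0 0 -0.025 0 0 0; 0 0 -0.07 0 0 0; 0 0 -0.103 0 0 0; 0 0.015 -0.103 0 0 0; -0.003 0.053 -0.103 0 0 0; -0.005 0.1 -0.103 0 0 0; -0.008 0.15 -0.103 0 0 0; -0.01 0.2 -0.103 0 0 0; -0.012 0.247 -0.103 0 0 0; -0.014 0.275 -0.103 0 0 0; -0.0144 0.2847 -0.103 0 0 0; -0.0144 0.2847 -0.103 0 0 0",
)

```text
time: 16.52
tool_pos: [511.6, 143.0, 129.4]
orientation: [0.001, -3.14, 0.002]
ft_force: [-1.1, -0.2, 0.3]
finger_gap: 85.3
grip_force: 0.0
```

```bash
python3 chk.py egg 498.1 -141.5
```

```text
egg off [-1.7  6.9] res [-0.5  0.8 -0.6 -1.3] [(1103, 706), (1186, 997)]
```

Run:
```python
from h import *
i=cv2.imread("pics/chk_egg_top.png");j=cv2.imread("pics/chk_egg_side.png")
for n,m in(("top",i),("side",j)):
    p=hull(n,"egg",498.1,-141.5,12.4);cv2.polylines(m,[np.int32(p.round())],1,(255,0,255),1)
cv2.imwrite("pics/c3.png",np.hstack([cv2.resize(i[190:290,340:430],None,fx=4,fy=4),cv2.resize(j[150:250,310:410],None,fx=4,fy=4)]))
```

```text
(no output)
```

View pics/c3.png

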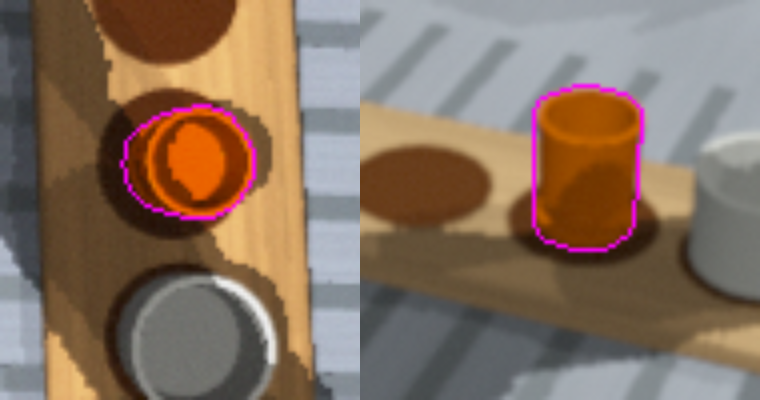

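The outline predicted for a centred egg cup matches the picture (bowl at crop (205,160), foot inside the cork). The egg cup is upright and centred. The cup is next.

>>> drive_tool(
  commands="0 0 0.03 0 0 0; 0 0 0.06 0 0 0; 0 0 0.085 0 0 0; 0 0 0.1 0 0 0; 0 0 0.105 0 0 0; 0 0 0.105 0 0 0; 0 0 0.105 0 0 0",
)

```text
time: 17.5
tool_pos: [513.4, 143.3, 26.2]
orientation: [0.001, 3.14, 0.001]
ft_force: [0.8, -0.0, 0.5]
finger_gap: 85.8
grip_force: 0.0
```

>>> drive_tool(
  commands="0 0 0 0 0 0; 0 0 0 0 0 0; 0 0 0 0 0 0; 0 0 0 0 0 0; 0 0 0 0 0 0; 0 0 0 0 0 0; 0 0 0 0 0 0; 0 0 0 0 0 0",
  fingers=1,
  grip_force=40,
)

```text
time: 18.5
tool_pos: [513.1, 143.4, 26.0]
orientation: [0.0, 3.14, 0.001]
ft_force: [-0.5, -1.1, 6.2]
finger_gap: 53.1
grip_force: 42.0
```

>>> drive_tool(
  commands="0 0 -0.015 0 0 0; 0 0 -0.05 0 0 0; 0 0 -0.09 0 0 0; -0.002 -0.008 -0.105 0 0 0; -0.009 -0.04 -0.105 0 0 0; -0.02 -0.09 -0.105 0 0 0; -0.031 -0.14 -0.105 0 0 0; -0.042 -0.19 -0.105 0 0 0; -0.053 -0.237 -0.105 0 0 0; -0.061 -0.27 -0.105 0 0 0; -0.0635 -0.2801 -0.105 0 0 0; -0.0635 -0.2801 -0.105 0 0 0",
)

```text
time: 20.0
tool_pos: [575.0, -137.0, 129.5]
orientation: [-0.002, -3.14, -0.001]
ft_force: [-0.0, 0.2, -1.4]
finger_gap: 53.5
grip_force: 42.4
```

>>> drive_tool(
  commands="0 0 0.02 0 0 0; 0 0 0.055 0 0 0; 0 0 0.085 0 0 0; 0 0 0.1 0 0 0; 0 0 0.105 0 0 0; 0 0 0.107 0 0 0; 0 0 0.107 0 0 0; 0 0 0.1075 0 0 0; 0 0 0.108 0 0 0; 0 0 0.108 0 0 0; 0 0 0.108 0 0 0",
)

```text
time: 21.38
tool_pos: [576.6, -137.2, 23.1]
orientation: [0.001, 3.14, -0.0]
ft_force: [-0.3, -0.9, 4.7]
finger_gap: 53.4
grip_force: 42.5
```

>>> drive_tool(
  commands="0 0 0 0 0 0; 0 0 0 0 0 0; 0 0 0 0 0 0; 0 0 0 0 0 0; 0 0 0 0 0 0; 0 0 0 0 0 0",
  fingers=-1,
)

```text
time: 22.12
tool_pos: [575.8, -137.0, 22.2]
orientation: [-0.0, -3.141, 0.0]
ft_force: [0.9, 0.0, 0.1]
finger_gap: 85.4
grip_force: 0.0
```

>>> drive_tool(
  commands="0 0 -0.025 0 0 0; 0 0 -0.07 0 0 0; 0 0 -0.108 0 0 0; 0.008 0.015 -0.108 0 0 0; 0.028 0.053 -0.108 0 0 0; 0.052 0.1 -0.108 0 0 0; 0.076 0.146 -0.108 0 0 0; 0.1 0.192 -0.108 0 0 0; 0.124 0.238 -0.108 0 0 0; 0.142 0.273 -0.108 0 0 0; 0.1485 0.2854 -0.108 0 0 0; 0.1485 0.2854 -0.108 0 0 0",
)

```text
time: 23.62
tool_pos: [426.5, 148.7, 129.6]
orientation: [0.003, -3.14, 0.001]
ft_force: [0.4, 0.7, -0.7]
finger_gap: 85.4
grip_force: 0.0
```

```bash
python3 chk.py cup 576 -136.9
python3 - <<'E'
from h import *
o=blob(masks(cv2.imread("pics/side0.png"))["tum"],(335,325),15)
for z in(15.4,17):print(least_squares(lambda v:hc(hull("side","tum",*v,z))-hc(o),[427,148],diff_step=1e-4).x.round(1))
E
```

```text
no side
cup off [ 0.7 -0.9] res [-0.  0.] [(939, 1008)]
[427.9 147.4]
[427.4 148.6]
```

>>> drive_tool(
  commands="0 0 0.03 0 0 0; 0 0 0.06 0 0 0; 0 0 0.085 0 0 0; 0 0 0.099 0 0 0; 0 0 0.103 0 0 0; 0 0 0.103 0 0 0; 0 0 0.103 0 0 0",
)

```text
time: 24.6
tool_pos: [428.4, 148.7, 28.1]
orientation: [0.001, 3.14, 0.001]
ft_force: [0.4, 0.8, 0.6]
finger_gap: 85.4
grip_force: 0.0
```

>>> drive_tool(
  commands="0 0 0 0 0 0; 0 0 0 0 0 0; 0 0 0 0 0 0; 0 0 0 0 0 0; 0 0 0 0 0 0; 0 0 0 0 0 0; 0 0 0 0 0 0; 0 0 0 0 0 0",
  fingers=1,
  grip_force=40,
)

```text
time: 25.6
tool_pos: [428.0, 148.7, 27.9]
orientation: [0.0, 3.141, 0.001]
ft_force: [-1.0, -0.2, 4.6]
finger_gap: 46.3
grip_force: 41.5
```

>>> drive_tool(
  commands="0 0 -0.015 0 0 0; 0 0 -0.05 0 0 0; 0 0 -0.09 0 0 0; -0.007 -0.009 -0.103 0 0 0; -0.03 -0.037 -0.103 0 0 0; -0.062 -0.077 -0.103 0 0 0; -0.096 -0.119 -0.103 0 0 0; -0.13 -0.161 -0.103 0 0 0; -0.164 -0.203 -0.103 0 0 0; -0.196 -0.243 -0.103 0 0 0; -0.219 -0.272 -0.103 0 0 0; -0.2263 -0.2808 -0.103 0 0 0",
)

```text
time: 27.1
tool_pos: [653.4, -136.9, 129.0]
orientation: [-0.008, -3.14, 0.004]
ft_force: [-0.6, 0.6, -0.7]
finger_gap: 46.8
grip_force: 41.3
```

>>> drive_tool(
  commands="0 0 0 0 0 0; 0 0 0.02 0 0 0; 0 0 0.055 0 0 0; 0 0 0.083 0 0 0; 0 0 0.098 0 0 0; 0 0 0.103 0 0 0; 0 0 0.105 0 0 0; 0 0 0.105 0 0 0; 0 0 0.1055 0 0 0; 0 0 0.106 0 0 0; 0 0 0.106 0 0 0; 0 0 0.106 0 0 0",
)

```text
time: 28.6
tool_pos: [654.2, -132.6, 25.0]
orientation: [0.001, 3.14, -0.0]
ft_force: [0.1, 0.2, 1.8]
finger_gap: 46.6
grip_force: 41.6
```

>>> drive_tool(
  commands="0 0 0.0006 0 0 0; 0 0 0.0006 0 0 0; 0 0 0.0006 0 0 0",
)

```text
time: 28.98
tool_pos: [654.2, -132.6, 25.0]
orientation: [0.001, 3.141, 0.0]
ft_force: [-0.9, 0.0, 5.7]
finger_gap: 46.8
grip_force: 42.0
```

>>> drive_tool(
  commands="0 0 0 0 0 0; 0 0 0 0 0 0; 0 0 0 0 0 0; 0 0 0 0 0 0; 0 0 0 0 0 0; 0 0 0 0 0 0",
  fingers=-1,
)

```text
time: 29.72
tool_pos: [653.7, -132.4, 23.7]
orientation: [0.0, 3.142, -0.0]
ft_force: [0.3, -0.3, -0.2]
finger_gap: 85.4
grip_force: 0.0
```

>>> drive_tool(
  commands="0 0 -0.025 0 0 0; 0 0 -0.07 0 0 0; 0 0 -0.12 0 0 0; 0 0.01 -0.17 0 0 0; 0 0.04 -0.2 0 0 0; 0 0.1 -0.2 0 0 0; 0 0.15 -0.2 0 0 0; 0 0.2 -0.2 0 0 0; 0 0.25 -0.2 0 0 0; 0 0.3 -0.2 0 0 0; 0 0.33 -0.2 0 0 0; 0 0.33 -0.2 0 0 0",
)

```text
time: 31.22
tool_pos: [652.4, 203.0, 223.2]
orientation: [0.011, -3.14, -0.004]
ft_force: [0.5, 0.6, -0.2]
finger_gap: 85.9
grip_force: 0.0
```

```bash
for a in "ram 420.2 -146.2" "cup 576 -136.9" "tum 653.8 -132.3"; do python3 chk.py $a; done
python3 - <<'E'
from h import *
i=cv2.imread("pics/chk_tum_top.png");j=cv2.imread("pics/chk_tum_side.png")
cv2.imwrite("pics/c4.png",np.hstack([cv2.resize(i[90:320,330:430],(250,575)),cv2.resize(j[110:260,230:460],(530,346)) if 0 else np.vstack([cv2.resize(j[110:260,230:460],(530,346)),np.zeros((229,530,3),np.uint8)])]))
E
```

```text
ram off [-0.4 -0.9] res [-0.6  0.1  0.1 -1. ] [(1051, 1197), (1274, 1377)]
cup off [ 0.8 -2.3] res [-0.5  0.4 -0.2 -1.1] [(866, 1010), (1078, 1201)]
tum off [ 1.2 -0.3] res [-0.2  0.3 -0.2 -0.6] [(796, 872), (888, 1023)]
```

View pics/c4.png

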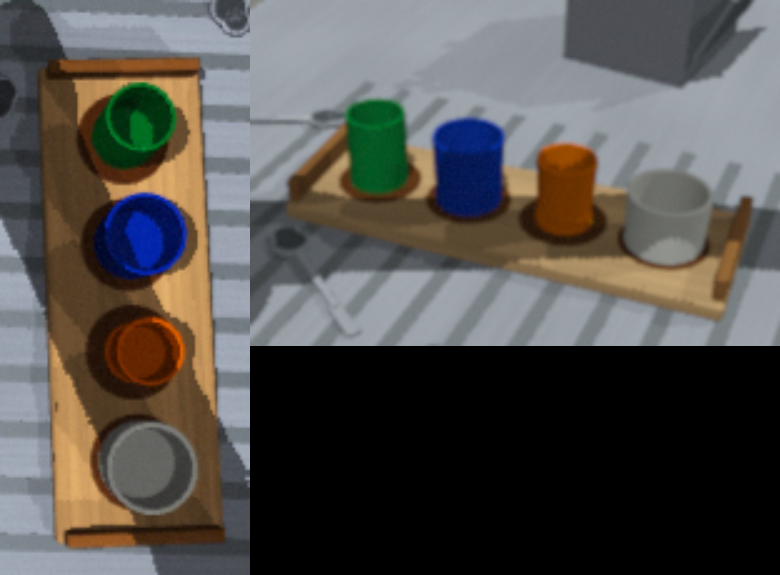

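All four stand upright and centred on their corks in the right order: green, blue, orange and white from far to near. The fit offsets are about 2 mm or less, and shading accounts for part of that.

```bash
python3 -c "
from rig import ctrl
print(ctrl.finish_job())"
```

```text
the job is handed in; nothing more can be done
None
```

The job is handed in: all four pieces stand upright on the wooden rack in reverse order (ramekin nearest, then egg cup, espresso cup, tumbler), each within about 2 mm of its cork's centre on the last camera check, after about 31 s of robot time.

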